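# Load the calibration slide under the spring clip

## Task

Load the dotted calibration slide into its holder: press the orange bar of the spring clip down with one fingertip so that the steel jaw rises, and while you keep it down push the slide by its blue lip with the other fingertip, along the track and under the jaw, until it is fully home against the end stop. Then let the clip spring back so that its jaw clamps the slide, and move clear. Push only: do not lift or tip the slide, and leave the other things on the desk where they are.

Things in the scene. Friction and masses are not known exactly. Their poses are not given: they have to be found in the camera images.
- holder: Fixed grey slide holder, base 200 (x) x 130 (y) x 10 mm; origin: centre of its underside, on the desk. The slide is pushed to its +x. Aluminium deck, top 20 mm above the desk, at y = -57 to +7 mm; two dark rails on it, tops at 26 mm, inner faces at y = -51.5 and +1.5 mm. Dark end stop across the deck's +x end, face at x = +85 mm. Hinge lugs at y = +15 mm rise to 37 mm.
- clip (a joint): Spring rocker clip on a rod along the holder's x at y = +15 mm, 30 mm above the desk. Rad: 0 = at rest, jaw down (blocks the slide); grows as the orange bar is pressed down; 0.5 = stop. Above about 0.17 the jaw clears the slide; 0.25 to 0.4 holds it well open. Let go, it springs back to 0, or to about 0.155 with the slide under the jaw. The bar takes 3 N at first, 7 N at the stop.
- bar_top (a point): Centre of the top of the orange press bar, 110 mm long (along the holder's x) x 24 mm wide. At rest at holder x = -30, y = +43 mm, 36 mm above the desk (bar covers x = -85 to +25 mm); about 27 mm above the desk at clip = 0.33, 22 mm at 0.5. A fingertip can slide along it while pressing.
- jaw_foot (a point): Middle of the underside of the jaw's pad, at holder x = +60 mm, y = -20 mm (the jaw covers x = 50 to 70 mm); 21.5 mm above the desk at rest.
- slide_center (a point): Centre of the calibration slide's plate, 3.5 mm above its underside: aluminium with a white dotted face, 70 (x) x 50 (y) x 7 mm, about 0.15 kg, on the deck between the rails (1.5 mm play each side), axes as the holder's. Starts short of the jaw; home (front edge against the stop) it is at holder x = +50, y = -25 mm.
- lip (a point): Middle of the rear face of the slide's upright blue lip, to push on: 44 mm wide (y), 4 mm thick, top 40 mm above the desk (20 above the deck); 35 mm behind (-x of) the slide's centre. It is 68 mm in y from the bar's middle line; fingertips with centres 50 to 75 mm apart reach bar and lip together, at one height.
- slide: The same calibration slide as a body; origin at the centre of its underside.
- mouse: black computer mouse, 117x58x37 mm, a loose bystander; origin at the centre of its underside
- lens_cap: black round lens cap, 54x54x10 mm, a loose bystander; origin at the centre of its underside
- putty: green block of putty, 36x59x23 mm, a loose bystander; origin at the centre of its underside
- drive: flat black portable drive, 68x112x14 mm, a loose bystander; origin at the centre of its underside
- foam_block: grey foam block, 50x70x50 mm, a loose bystander; origin at the centre of its underside
- scale_bar: black-and-white chequered scale bar, 22x200x8 mm, a loose bystander; origin at the centre of its underside
There are look-alikes about, which are no part of the job. Of the things like the slide, leave any that is purple; of the rest the larger one is meant.

How it is judged:
By the outcome, as a careful person would: the job done as asked, in the order asked, and still so for the second after the job is handed in, with the robot touching nothing.
It also fails if it takes over 38 s, if anything falls off the work surface, if the arm or the gripper's body presses on something with over 40 N, if the wrist force passes 120 N, or if a joint passes its speed limit or range.

## Robot

A 7-joint arm with a two-finger parallel gripper is mounted at the origin on a cart in front of the work surface, level with it; the furniture and walls round the work are solid. World frame = base frame: x ahead of the robot, y to its left, z up, the work surface at z = 0. Lengths are in m, angles in rad, forces in N, time in s.
With the tool pointing down it reaches from about 0.4 to 0.9 m from the base axis. Payload 5.5 kg.
Tool frame: the origin (TCP) lies between the finger pads; the fingertips stand ahead of it and the grasp point (between the pads) is the TCP (arm.tip_reach is the z of the fingertips in the tool frame, in m); z points along the fingers, y is the direction in which the jaws open and shut (so a half turn about z gives the same grasp; the last joint's range is limited). The gripper opens to 85 mm and grips with 20 to 120 N. Pads are 22 mm wide; open, the fingers measure 114 mm over their backs; the gripper's body (76 mm by 85 mm) begins 54 mm behind the grasp point. The pads swing forward as they close: fully open they stand 13 mm farther back than shut.
Start: joints at [1.488, 0.501, -0.427, 1.55, 0.221, 1.138, -0.21], TCP at [0.22, -0.612, 0.25] pointing down, gripper open.
Joint ranges: [-2.88, 2.88], [-0.31, 2.03], [-1.54, 1.56], [0.2, 2.42], [-1.41, 4.55], [0.19, 2.02], [-2.57, 2.57]. Speed limits (rad/s): [2.57, 2.57, 3.14, 3.14, 3.14, 3.14, 3.14].

## Interface

Orientations are given as a unit quaternion [w, x, y, z].
In Python, from bench import arm gives the robot as it stands. The module is installed in compiled form; this text tells all that it offers.
- The arm moves only by the shell command python3 -m crank 'ROWS'. ROWS is JSON, a list of rows, each a list of 7 numbers: the shift along the world's x, y, z in m, then the turn, a rotation vector about the world's x, y, z in rad, then the closure, from 0 (fully open) to 1 (shut). A call has 1 to 8 rows; each row shifts and turns the commanded pose from where the row before left it; what a row does not reach is not made up. A row lasts 1/8 s, in which the tool goes at most 62.5 mm and 10.7 degrees, less where a joint would pass 70% of its speed; a pose out of reach is approached as far as the arm can. A call is refused whole if a number of a shift passes 0.0625 or a number of a turn 0.188, either way. A call with a gripper value outside its range is refused whole. The fingers move at their own pace and stop on an object; the grip force is fixed at half the most. Time passes only in rows, so rows that do not move let the fingers close. It gives the time, the measured TCP pose, the force and the opening at its end, in the units of the state.
- arm.read_state(): the state, without advancing time (a new reading comes with each control period).
- arm.get_image(name): name is "scene" or "top" or "wrist"; returns the picture (384x512x3 uint8, red, green, blue); there is no depth.
- arm.get_calibration(name): a dict with "camera_matrix" (3x3 intrinsics, pixels), "world_to_cam" (4x4, takes a point from world to camera coordinates); the wrist camera has in their place "mount" (4x4, takes a point from camera to tool coordinates, whose origin is the TCP and whose axes are the flange's). Camera axes: x right, y down, z forward; pixel columns grow to the right and rows downward; lengths in m; the calibration is good to about 2 mm. A picture is of the moment at which its call begins: read the wrist's pose just before it. get_calibration takes no time and is no camera call.
- arm.finish_job(): hands the job in, once; it reports no verdict.
The state is a dict: "t": time; "joints": joint angles; "joint_vel": joint speeds; "joint_torque": joint torques, N m; "tcp_pos": TCP position; "ee_rot": TCP orientation; "force": force on the tool from outside, world axes, zero at the start; "ft_torque": the same for the moment, N m; "gripper_width": opening from 0.0 (shut) to 1.0 (fully open).
Only numpy, scipy, OpenCV 4.12 (cv2) and the standard library are available. Lean on these libraries where they do the work, as an engineer would, in place of code of your own. Each camera call takes 0.05 s, during which the arm holds its last target. There are 200 camera calls.

## Working session

There is one attempt and no reset: what is moved stays moved. The work goes in short steps, Python scripts to look and compute and a shell command to move; the robot and the scene stay as the last step left them, time stands still between calls to the robot, and variables do not carry over. Pictures are saved under pics/ and viewed, about 8 in all and at most 12, crops included, and the job is handed in when it is done.

```bash
mkdir -p pics; python3 - <<'E'
from bench import arm
import cv2
s=arm.read_state();print(s, arm.tip_reach)
for n in ("scene","top"):
    cv2.imwrite(f"pics/{n}0.png",arm.get_image(n)[:,:,::-1])
    c=arm.get_calibration(n);print(n,c)
print(arm.get_calibration("wrist"))
E
```

```text
{'t': 0.0, 'joints': array([ 1.48818764,  0.50182007, -0.42679721,  1.55145881,  0.22078026,
        1.13827133, -0.21027651]), 'joint_vel': array([ 0.00101194,  0.00031251, -0.00080812,  0.00089965,  0.00119042,
       -0.00139505, -0.00037654]), 'joint_torque': array([ 2.18896416e-04, -5.69516909e+01, -5.81614226e+00, -2.80940670e+01,
        1.05783102e-02,  1.21612404e-02, -2.46285032e-05]), 'tcp_pos': array([ 0.22006945, -0.61092029,  0.24927358]), 'ee_rot': array([-9.44976783e-04,  9.85082170e-01,  1.72081988e-01, -1.22329298e-04]), 'force': array([-0.06389783, -0.47397423,  0.51858955]), 'ft_torque': array([-0.00086892, -0.04726668,  0.00981047]), 'gripper_width': 1.000695533265673} 0.019
scene {'camera_matrix': array([[470.5437573 ,   0.        , 251.27667412],
       [  0.        , 470.5437573 , 197.35962514],
       [  0.        ,   0.        ,   1.        ]]), 'world_to_cam': array([[-0.78826829, -0.61532572, -0.00271299,  0.47483356],
       [-0.37427927,  0.48296395, -0.79161913,  0.21347605],
       [ 0.48841389, -0.62299285, -0.61100883,  1.15146469],
       [ 0.      
[... 308 characters left out ...]
-0.97551805,  0.05330777, -0.21336078,  0.52685332],
       [ 0.21323271, -0.00814494, -0.97696749,  1.33125351],
       [ 0.        ,  0.        ,  0.        ,  1.        ]])}
{'camera_matrix': array([[301.02745611,   0.        , 255.23030349],
       [  0.        , 301.02745611, 192.06447149],
       [  0.        ,   0.        ,   1.        ]]), 'mount': array([[ 1.32952625e-03, -9.52082782e-01, -3.05837554e-01,
         7.91191659e-02],
       [ 9.99998913e-01,  1.07085007e-03,  1.01356714e-03,
         7.07050130e-04],
       [-6.37493655e-04, -3.05838569e-01,  9.52083170e-01,
        -1.23316474e-01],
       [ 0.00000000e+00,  0.00000000e+00,  0.00000000e+00,
         1.00000000e+00]])}
```

View pics/top0.png

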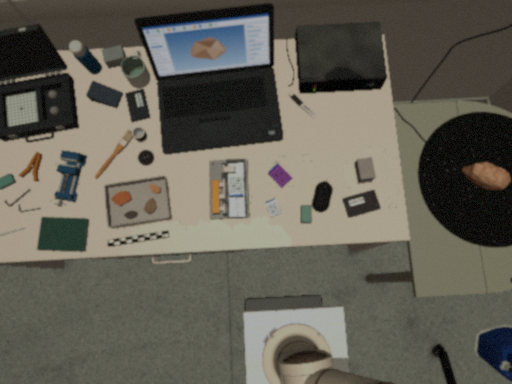

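View pics/scene0.png

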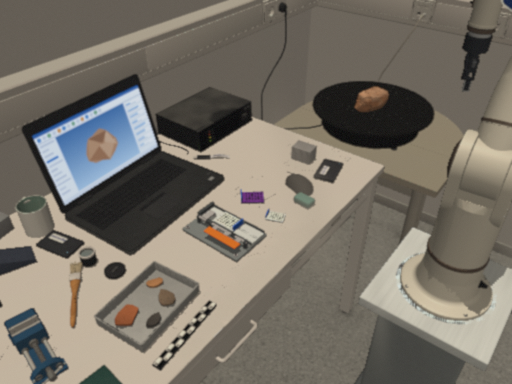

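Candidates for the slide: the white dotted plate on the holder at top (237,190), a purple one at (280,175), and a small white one at (273,207). The plate on the holder looks larger and isn't purple, so I'll check it in a close crop.

```bash
python3 - <<'E'
import cv2,numpy as np
a=cv2.imread("pics/top0.png")[150:230,195:305];b=cv2.imread("pics/scene0.png")[180:265,175:295]
a=cv2.resize(a,(780,567),interpolation=cv2.INTER_CUBIC)
b=cv2.resize(b,(780,552),interpolation=cv2.INTER_CUBIC)
cv2.imwrite("pics/ca.png",a);cv2.imwrite("pics/cb.png",b)
E
```

```text
(no output)
```

View pics/ca.png

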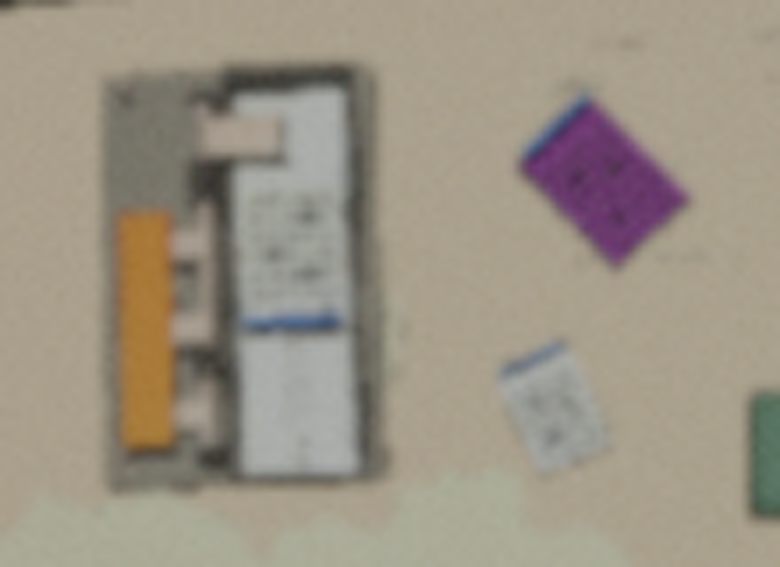

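View pics/cb.png

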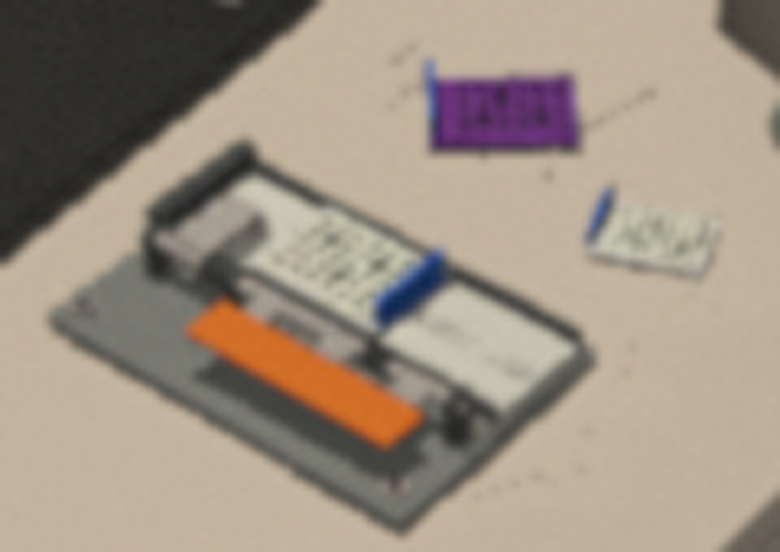

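```bash
cat >h.py <<'E'
import numpy as np
from scipy.optimize import least_squares
from bench import arm
C={n:arm.get_calibration(n) for n in("top","scene")}
def proj(n,p):
    c=C[n];q=c["world_to_cam"]@np.append(p,1);u=c["camera_matrix"]@q[:3];return u[:2]/u[2]
def h2w(P,p):
    c,s=np.cos(P[2]),np.sin(P[2]);return np.array([P[0]+c*p[0]-s*p[1],P[1]+s*p[0]+c*p[1],p[2]])
E
python3 - <<'E'
from h import *
T=[((120,212),(25,55,36)),((172,212),(25,31,36)),((122,450),(-85,55,36)),((174,448),(-85,31,36)),((110,490),(-100,65,10)),((107,75),(100,65,10)),((383,480),(-100,-65,10)),((372,68),(100,-65,10))]
S=[((225,302),(25,31,36)),((188,328),(25,55,36)),((423,413),(-85,31,36)),((388,447),(-85,55,36)),((402,525),(-100,65,10)),((52,312),(100,65,10)),((592,352),(-100,-65,10))]
obs=[("top",np.array(u)/7.09+[195,150],np.array(p)/1e3) for u,p in T]+[("scene",np.array(u)/6.5+[175,180],np.array(p)/1e3) for u,p in S]
f=lambda P:np.concatenate([proj(n,h2w(P,p))-u for n,u,p in obs])
r=least_squares(f,[.5,.1,0],loss="soft_l1");P=r.x;print(P,np.round(f(P),1).reshape(-1,2).tolist())
L=[("top",(292,320),(-25,40)),("scene",(412,275),(-25,40))]
for n,u,(y,z) in L:
    k,o=(7.09,[195,150]) if n=="top" else (6.5,[175,180])
    uu=np.array(u)/k+o
    g=least_squares(lambda x:proj(n,h2w(P,[x[0],y/1e3,z/1e3]))-uu,[-.02]);print(n,"lip centre x",g.x,g.fun)
print("bar",h2w(P,[-.03,.043,.036]),"lipline",h2w(P,[-.05,-.025,.04]))
E
```

```text
[ 0.54871452  0.1866447  -0.02758316] [[-0.7, 0.4], [-0.8, 0.2], [-0.9, -0.1], [-0.9, -0.0], [-1.4, 0.1], [-1.1, 0.1], [-0.4, 0.4], [-0.1, 0.1], [0.4, -1.5], [-0.0, -1.0], [0.8, -0.9], [0.1, -1.2], [0.1, -1.1], [-0.5, -1.0], [2.0, -0.8]]
top lip centre x [-0.02777802] [-0.54624075  0.00822339]
scene lip centre x [-0.02932634] [ 0.33895675 -0.62082407]
bar [0.51991185 0.23045573 0.036     ] lipline [0.49804404 0.16303319 0.04      ]
```

The plate on the holder is the right slide: white, dotted and larger, with its lip at crop (292,320). The purple plate and the small white one stay where they are. The two cameras agree on the holder pose to 1–2 mm. Next I'll move above it and turn to the holder's yaw.

```bash
python3 -m crank '[[0.04,0.045,0,0,0,0,0],[0.04,0.045,0,0,0,0,0.2],[0.04,0.045,0,0,0,0,0.4],[0.04,0.045,0,0,0,0,0.4],[0.04,0.045,0,0,0,0,0.4],[0.04,0.045,0,0,0,0,0.4],[0.02,0.055,0,0,0,-0.093,0.4],[0.01,0.055,0,0,0,-0.093,0.4]]'; python3 -m crank '[[0,0.06,0,0,0,-0.093,0.4],[0,0.06,0,0,0,-0.093,0.4],[0,0.06,0,0,0,0,0.4],[0,0.06,0,0,0,0,0.4],[0,0.06,-0.01,0,0,0,0.4],[0,0.06,-0.03,0,0,0,0.4],[0,0.06,-0.03,0,0,0,0.4],[0,0,0,0,0,0,0.4]]'
```

```text
t: 1.1
tcp_pos: [0.4913, -0.2291, 0.2499]
ee_rot: [-0.0, 0.997, 0.079, 0.0]
force: [0.8, 0.9, 0.1]
gripper_width: 0.598
t: 2.1
tcp_pos: [0.4872, 0.1859, 0.1824]
ee_rot: [-0.001, 1.0, -0.008, -0.002]
force: [0.4, -0.7, 0.2]
gripper_width: 0.599
```

```bash
python3 -m crank '[[0.003,0.006,-0.03,0,0,-0.006,0.4],[0.003,0.006,-0.03,0,0,-0.006,0.4],[0,0,-0.02,0,0,0,0.4],[0,0,0,0,0,0,0.4]]'; python3 - <<'E'
from h import *
import cv2
s=arm.read_state();im=arm.get_image("wrist")[:,:,::-1]
cv2.imwrite("pics/w1.png",cv2.resize(im,(768,576)))
sc=arm.get_image("scene")[:,:,::-1][150:280,150:320]
cv2.imwrite("pics/s1.png",cv2.resize(sc,(784,600),interpolation=cv2.INTER_CUBIC))
print(s["tcp_pos"],s["ee_rot"],s["gripper_width"],s["force"])
P=[ 0.54871452,0.1866447,-0.02758316]
c=arm.get_calibration("wrist")
from scipy.spatial.transform import Rotation as R
q=s["ee_rot"];Rm=R.from_quat([*q[1:],q[0]]).as_matrix()
M=np.eye(4);M[:3,:3]=Rm;M[:3,3]=s["tcp_pos"];W=np.linalg.inv(M@c["mount"])
def pj(p):
    x=W@np.append(h2w(P,np.array(p)/1e3),1);u=c["camera_matrix"]@x[:3];return np.round(u[:2]/u[2]*1.5).tolist()
for p in [(-29,-47,40),(-29,-3,40),(25,55,36),(25,31,36),(-85,55,36),(-85,31,36),(100,65,10),(85,-50,26)]:print(p,pj(p))
E
```

```text
t: 2.6
tcp_pos: [0.4953, 0.1909, 0.1031]
ee_rot: [0.001, 1.0, -0.019, -0.002]
force: [-1.2, 0.1, 0.1]
gripper_width: 0.598
[0.49526793 0.19091536 0.10308601] [ 7.52162086e-04  9.99810619e-01 -1.93827844e-02 -1.57091948e-03] 0.5977559346836188 [-1.19736781  0.10321093  0.13198727]
(-29, -47, 40) [497.0, 275.0]
(-29, -3, 40) [394.0, 276.0]
(25, 55, 36) [249.0, 146.0]
(25, 31, 36) [309.0, 145.0]
(-85, 55, 36) [273.0, 388.0]
(-85, 31, 36) [323.0, 387.0]
(100, 65, 10) [224.0, -48.0]
(85, -50, 26) [516.0, -22.0]
```

View pics/w1.png

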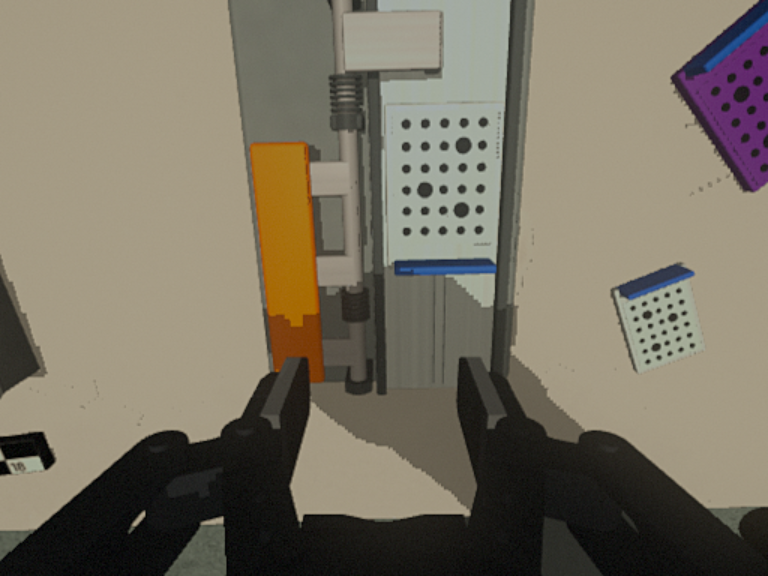

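The predicted points match the wrist view to about 1 mm: bar corners at (250,146) and (322,387), lip at row about 270. I'll shift the mid-point in y, then descend in small steps and feel for the bar.

```bash
python3 -m crank '[[0,0.004,-0.02,0,0,0.011,0.4],[0,0.004,-0.02,0,0,0,0.4],[0,0,0,0,0,0,0.4]]'; python3 -m crank '[[0,0,-0.005,0,0,0,0.4],[0,0,0,0,0,0,0.4]]';python3 -m crank '[[0,0,-0.004,0,0,0,0.4],[0,0,0,0,0,0,0.4]]';python3 -m crank '[[0,0,-0.004,0,0,0,0.4],[0,0,0,0,0,0,0.4]]'
```

```text
t: 3.08
tcp_pos: [0.4946, 0.2002, 0.0624]
ee_rot: [0.001, 1.0, -0.013, -0.002]
force: [-0.1, 0.7, -0.9]
gripper_width: 0.597
t: 3.32
tcp_pos: [0.4963, 0.2003, 0.0593]
ee_rot: [0.0, 1.0, -0.014, -0.0]
force: [0.5, -0.3, 0.1]
gripper_width: 0.601
t: 3.58
tcp_pos: [0.4964, 0.2002, 0.0554]
ee_rot: [0.0, 1.0, -0.014, 0.0]
force: [-0.4, -0.0, -0.3]
gripper_width: 0.6
t: 3.82
tcp_pos: [0.4967, 0.2004, 0.0516]
ee_rot: [-0.0, 1.0, -0.014, 0.0]
force: [-0.1, -0.7, 2.7]
gripper_width: 0.603
```

Contact at TCP z of about 0.052, so the tips are about 16 mm below the TCP. I'll press 9 mm further and look.

```bash
python3 -m crank '[[0,0,-0.003,0,0,0,0.4],[0,0,-0.003,0,0,0,0.4],[0,0,-0.003,0,0,0,0.4],[0,0,0,0,0,0,0.4]]'; python3 - <<'E'
from h import *
import cv2
a=arm.get_image("wrist")[:,:,::-1];b=arm.get_image("scene")[:,:,::-1][160:280,160:310]
cv2.imwrite("pics/w2.png",np.vstack([cv2.resize(a,(400,300)),cv2.resize(b,(400,300),interpolation=cv2.INTER_CUBIC)]))
E
```

```text
t: 4.32
tcp_pos: [0.4968, 0.2011, 0.0428]
ee_rot: [-0.0, 1.0, -0.013, 0.001]
force: [-0.4, 0.8, 6.7]
gripper_width: 0.598
```

View pics/w2.png

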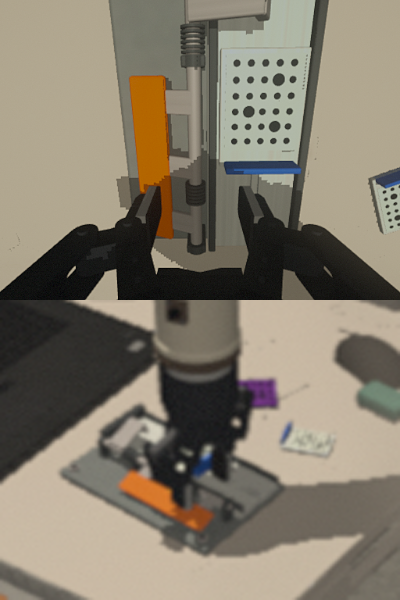

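The clip is pressed (jaw risen at (228,8)). The lip finger sits behind the lip, between the rails. Now I'll push along the holder's +x.

```bash
python3 -m crank '[[0.005,0,-0.001,0,0,0,0.4],[0.005,0,0,0,0,0,0.4],[0.005,0,0,0,0,0,0.4],[0,0,0,0,0,0,0.4]]'; python3 -m crank '[[0.005,-0.0003,0,0,0,0,0.4],[0.005,-0.0003,0,0,0,0,0.4],[0.005,-0.0003,0,0,0,0,0.4],[0.005,0,0,0,0,0,0.4],[0,0,0,0,0,0,0.4]]'; python3 - <<'E'
from h import *
import cv2
a=arm.get_image("wrist")[:,:,::-1];cv2.imwrite("pics/w3.png",a)
E
```

```text
t: 4.92
tcp_pos: [0.5102, 0.202, 0.0415]
ee_rot: [-0.001, 1.0, -0.013, -0.001]
force: [-3.9, 2.7, 5.6]
gripper_width: 0.597
t: 5.55
tcp_pos: [0.5298, 0.2015, 0.0414]
ee_rot: [-0.001, 1.0, -0.013, -0.001]
force: [-4.0, 3.4, 5.3]
gripper_width: 0.596
```

View pics/w3.png

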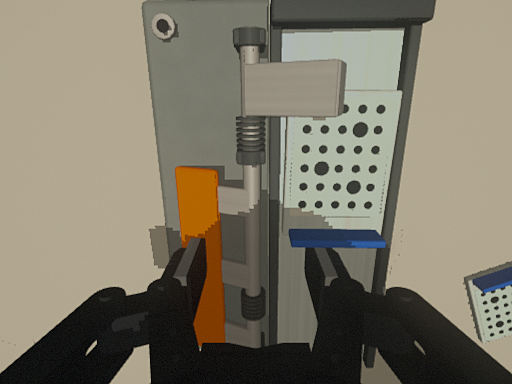

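The slide's front edge (row 90) is entering under the raised jaw, and the lip at (337,238) is just ahead of the fingertip. I'll keep pushing.

```bash
python3 -m crank '[[0.005,-0.0005,0.0005,0,0,0,0.4],[0.005,-0.0005,0,0,0,0,0.4],[0.005,-0.0005,0,0,0,0,0.4],[0,0,0,0,0,0,0.4]]'; python3 -m crank '[[0.004,-0.0003,0,0,0,0,0.4],[0.003,-0.0001,0,0,0,0,0.4],[0,0,0,0,0,0,0.4]]';  python3 - <<'E'
from h import *
import cv2
a=arm.get_image("wrist")[:,:,::-1];cv2.imwrite("pics/w4.png",a)
E
```

```text
t: 6.1
tcp_pos: [0.5448, 0.2003, 0.042]
ee_rot: [-0.001, 1.0, -0.013, -0.001]
force: [-3.7, 3.1, 6.2]
gripper_width: 0.597
t: 6.48
tcp_pos: [0.5514, 0.2, 0.0419]
ee_rot: [-0.001, 1.0, -0.012, -0.001]
force: [-5.0, 2.3, 6.5]
gripper_width: 0.603
```

View pics/w4.png

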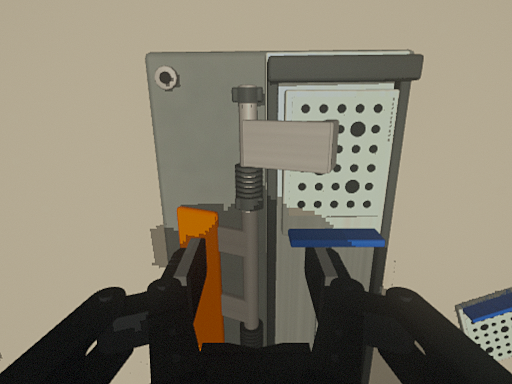

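The slide moves with the finger. Its front edge at row 90 is a few mm short of the stop at row 80. I'll creep forward until the force rises.

```bash
for i in 1 2; do :; done; python3 -m crank '[[0.002,0,0,0,0,0,0.4],[0,0,0,0,0,0,0.4]]'; python3 -m crank '[[0.002,0,0,0,0,0,0.4],[0,0,0,0,0,0,0.4]]';python3 -m crank '[[0.002,0,0,0,0,0,0.4],[0,0,0,0,0,0,0.4]]'
```

```text
t: 6.78
tcp_pos: [0.5531, 0.1999, 0.0419]
ee_rot: [-0.001, 1.0, -0.012, -0.001]
force: [-4.8, 3.0, 7.6]
gripper_width: 0.599
t: 7.02
tcp_pos: [0.5545, 0.1999, 0.0418]
ee_rot: [-0.001, 1.0, -0.012, -0.002]
force: [-7.3, 3.2, 7.9]
gripper_width: 0.598
t: 7.28
tcp_pos: [0.5546, 0.1999, 0.0416]
ee_rot: [-0.0, 1.0, -0.012, -0.004]
force: [-11.5, 3.4, 11.4]
gripper_width: 0.594
```

The tool stopped advancing and Fx rose to −11.5 N, so the slide seems to be on the stop. I'll check before releasing.

```bash
python3 -m crank '[[0.001,0,0,0,0,0,0.4],[0,0,0,0,0,0,0.4]]';python3 - <<'E'
from h import *
import cv2
a=arm.get_image("wrist")[:,:,::-1][40:280,140:440];b=arm.get_image("top")[:,:,::-1][150:225,200:260]
cv2.imwrite("pics/w5.png",np.hstack([cv2.resize(a,(700,560)),]))
E
```

```text
t: 7.52
tcp_pos: [0.5546, 0.1999, 0.0415]
ee_rot: [0.0, 1.0, -0.012, -0.004]
force: [-14.3, 2.8, 13.5]
gripper_width: 0.599
```

View pics/w5.png

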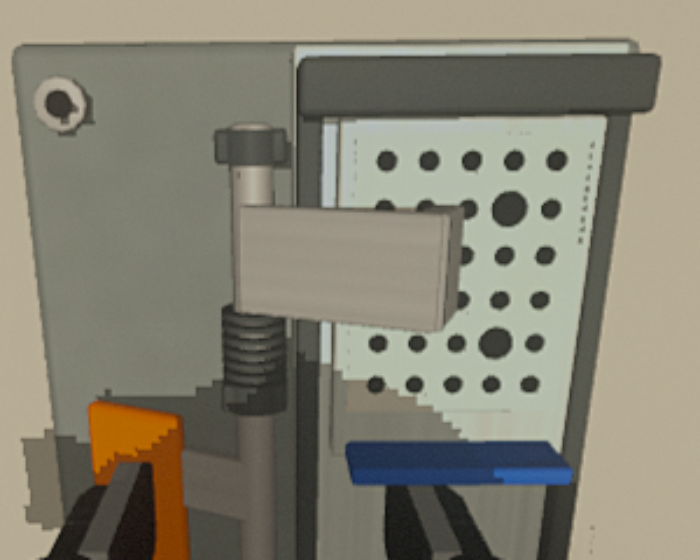

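The slide is flush against the stop at row 115. I'll back off the lip first so the slide isn't lifted, then let the clip rise and move clear.

```bash
python3 -m crank '[[-0.004,0,0,0,0,0,0.4],[-0.004,0,0,0,0,0,0.4],[-0.003,0,0,0,0,0,0.4],[0,0,0,0,0,0,0.4]]'; python3 -m crank '[[0,0,0.003,0,0,0,0.4],[0,0,0.003,0,0,0,0.4],[0,0,0.004,0,0,0,0.4],[0,0,0.01,0,0,0,0.4],[0,0,0.02,0,0,0,0.4],[0,0,0.04,0,0,0,0.4],[0,0,0.02,0,0,0,0.4],[0,0,0,0,0,0,0.4]]';python3 - <<'E'
from h import *
import cv2
a=arm.get_image("wrist")[:,:,::-1]
cv2.imwrite("pics/w6.png",cv2.resize(a,(768,576)))
E
```

```text
t: 8.12
tcp_pos: [0.5523, 0.1999, 0.0437]
ee_rot: [-0.002, 1.0, -0.013, 0.003]
force: [3.0, 2.9, 5.7]
gripper_width: 0.602
t: 9.12
tcp_pos: [0.5507, 0.1979, 0.1441]
ee_rot: [-0.0, 1.0, -0.014, 0.002]
force: [0.3, 0.7, -0.9]
gripper_width: 0.6
```

View pics/w6.png

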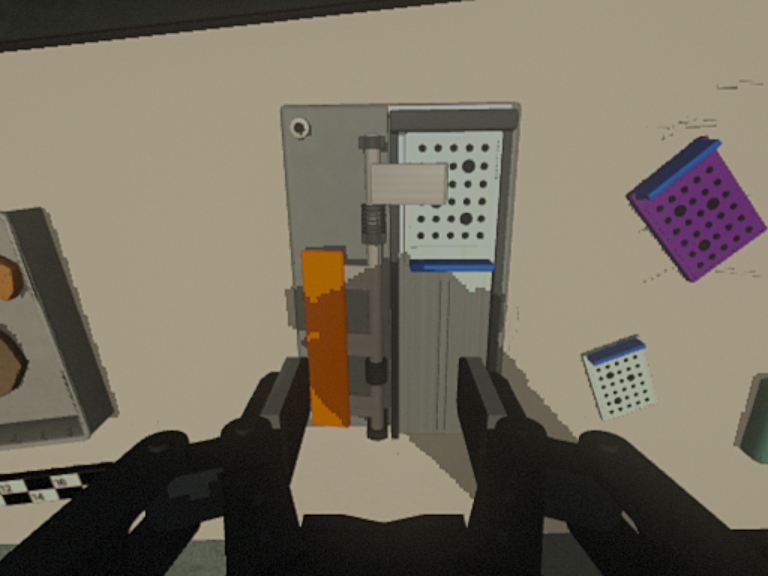

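```bash
python3 - <<'E'
from h import *
from scipy.spatial.transform import Rotation as R
s=arm.read_state();P=[ 0.54871452,0.1866447,-0.02758316];c=arm.get_calibration("wrist")
q=s["ee_rot"];M=np.eye(4);M[:3,:3]=R.from_quat([*q[1:],q[0]]).as_matrix();M[:3,3]=s["tcp_pos"];W=np.linalg.inv(M@c["mount"])
def pj(p):
    x=W@np.append(h2w(P,np.array(p)/1e3),1);u=c["camera_matrix"]@x[:3];return np.round(u[:2]/u[2]*1.5).tolist()
for n,p in dict(lipL=(15,-3,40),lipR=(15,-47,40),base=(100,65,10),stop=(85,-25,27),bar_rest=(25,55,36),bar_clamp=(25,54,32)).items():print(n,pj(p))
print(s["t"],s["force"])
E
```

```text
lipL [408.0, 275.0]
lipR [492.0, 275.0]
base [279.0, 104.0]
stop [453.0, 133.0]
bar_rest [297.0, 254.0]
bar_clamp [300.0, 252.0]
9.175 [-0.20690167 -0.38981416 -0.32965369]
```

```bash
python3 -c "
from bench import arm
print(arm.finish_job())"
```

```text
the job is handed in; nothing more can be done
None
```

The slide is loaded and clamped, and the job was handed in at about 9.2 s of the 38 s allowed.

- **What I did:** One fingertip pressed the orange bar down about 10 mm. With the bar held, the other fingertip pushed the blue lip until the slide met the end stop. There the arm stopped advancing and the push force rose to about 14 N. I backed off the lip with the bar still down, let the clip spring back, and lifted to 0.144 m.
- **Slide:** The last wrist picture shows it flush with the stop, with its front edge at row 131 against 133 predicted. The lip is at row 271 against 275 predicted. That is about 2 mm, in the home direction and much the same as the offset before the push.
- **Clip:** The jaw is down over the slide and the bar is back up, near the position expected when clamped. The clip angle comes only from this picture; I didn't measure it directly.
- **Robot and surroundings:** The force on the tool was near zero. The purple and small white look-alikes appear unmoved. I didn't compare the other things on the desk before and after, but the arm never went down near them.

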